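# Slide the sweetener cartridge home in the dispenser

### The job

Refill the sweetener dispenser: take the amber cartridge from its wooden stand, lay it in the open steel V-groove with its brass nose towards the hood, then push it gently along the groove into the hood. When its nose meets the sprung contact hidden inside, press that contact about half-way in, never to its bottom, then let go and leave the cartridge resting there. Leave the things around as they are.

Things in the scene. Friction and masses are not known exactly. Their poses are not given: they have to be found in the camera images.
- cartridge: cylinder 126 mm long over all, 0.4 to 0.75 kg: amber middle 42.4 mm in diameter (68 mm long, grip here), black tail cap and steel front cap 44 mm in diameter, brass nose button 18 mm wide. Origin on its axis midway between the caps' outer faces (120 mm apart); x along the axis to the nose; it may roll about it. Starts on the stand, its axis level, 41 mm above the counter.
- nose (a point): centre of the brass nose's front face, 66 mm ahead of the cartridge's origin
- tail (a point): centre of the flat rear face of the black tail cap, 60 mm behind the cartridge's origin
- stand: fixed wooden stand 112 x 50 mm, base 7 mm thick, with two notched ribs 92 mm apart (each 12 mm thick, 29 mm high) that hold the cartridge by its end caps; the 80 mm between the ribs is free above the base. Origin on the counter under its centre; x along the cartridge.
- dispenser: fixed: black base 60 mm wide, 10 mm high; an open steel 90-degree V-groove 128 mm long before an aluminium hood 128 mm long, 72 wide, 83 high (roof knob to 93). Origin on the counter under the middle of the hood's mouth; x along the groove into the hood, z up. The groove runs from x = -128 to +120 mm; its drag on the sliding cartridge is about 2 to 5 N, different each time.
- seat (a point): point on the axis that a cartridge resting in the groove has, at the hood's mouth: 43 mm above the dispenser's origin. The groove's edges lie 12 mm below this axis, 19 mm to either side (outer corners 23.5 mm to the side, 16 mm below). The mouth is 56 mm wide, its roof 33 mm above the axis.
- plunger (a joint): how far the sprung contact in the hood is pressed in, m: 0 free, 0.014 bottomed; 1 N per mm, no preload. Unpressed, its face stands on the groove's axis 55 to 85 mm inside the mouth, set differently each time, hidden by the hood. When the cartridge is let go, the spring slides it back until the groove's friction holds it, with the contact still partly pressed.
- card: loose red card in a small grey stone block, 58 mm wide, 61 mm high, a bystander; origin under its block
- stirrer_glass: loose glass tumbler of wooden stirrers, about 100 mm wide, 167 mm high, a bystander; origin under its centre
Not all that is in view belongs to the job. There is more than one size of the cartridge; the one meant has the size given above.

How it is judged:
By the outcome, as a careful person would: the job done as asked, in the order asked, and still so for the second after the job is handed in, with the robot touching nothing.
It also fails if it takes over 64 s, if anything falls off the work surface, if the arm or the gripper's body presses on something with over 40 N, if the wrist force passes 120 N, or if a joint passes its speed limit or range.

### The arm

A 6-joint arm with a two-finger parallel gripper is mounted at the origin on a cart in front of the work surface, level with it; the furniture and walls round the work are solid. World frame = base frame: x ahead of the robot, y to its left, z up, the work surface at z = 0. Lengths are in mm, angles in degrees, forces in N, time in s.
With the tool pointing down it reaches from about 350 to 850 mm from the base axis. Payload 8.1 kg.
Tool frame: the origin (TCP) lies between the finger pads; the fingertips stand 22 mm ahead of it and the grasp point (between the pads) lies 3 mm ahead of it; z points along the fingers, y is the line along which they close (so a half turn about z gives the same grasp; the last joint's range is limited). The gripper opens to 85 mm and grips with 20 to 120 N. Pads are 22 mm wide; open, the fingers measure 114 mm over their backs; the gripper's body (76 mm by 85 mm) begins 54 mm behind the grasp point. The pads swing forward as they close: fully open they stand 13 mm farther back than shut.
Start: joints at [64.893, 7.471, 85.268, -0, 87.261, -4.893], TCP at [207.295, 563.058, 253.292] pointing down, gripper open.
Joint ranges: [-169.43, 169.43], [-51.17, 129.36], [1.28, 143.12], [-76.62, 256.62], [0, 156.53], [-152.29, 152.29]. Speed limits (degrees/s): [136.94, 136.94, 159.86, 180, 180, 180].

### API

Orientations are given as [roll, pitch, yaw] about the fixed x, y, z axes, in that order (R = Rz(yaw) Ry(pitch) Rx(roll)).
In Python, from bench import sense, snapshot, calibration, hand_in gives the robot as it stands.
- The arm moves only by the shell command python3 -m crank 'ROWS' [FORCE]. ROWS is JSON, a list of rows, each a list of 5 numbers: the shift along the tool's x, y, z in cm, then the turn about the tool's z in rad, then the finger opening in cm, from 0 to 8.54. A call has 1 to 20 rows; each row is the pose to reach, as a shift and turn from the pose commanded when the call began, along the tool's axes at that moment; what a row does not reach only later rows make up. A row lasts 1/10 s, in which the tool goes at most 50 mm and 8.59 degrees, less where a joint would pass 70% of its speed; a pose out of reach is approached as far as the arm can. A call with a gripper value outside its range is refused whole. The fingers move at their own pace and stop on an object; FORCE is the grip in N (left out, the last holds). Time passes only in rows, so rows that repeat a pose let the fingers close. It gives the time, the measured TCP pose, the force, the opening and the grip force at its end, in the units of the state.
- sense(): the state, without advancing time (a new reading comes with each control period).
- snapshot(name): name is "side" or "top"; returns (picture, depth): 420x560x3 uint8, red, green, blue; 420x560 float32, mm along the optical axis (not along the pixel's ray), 0 where there is no reading.
- calibration(name): a dict with "fovy" (degrees; the focal length in pixels is half the picture's height over the tangent of half this angle, whatever the lens; pixels are square), "cx", "cy" (the principal point, pixels), "rvec" (rotation vector, rad) and "tvec" (3), from world to camera coordinates, as OpenCV has them. Camera axes: x right, y down, z forward; pixel columns grow to the right and rows downward; lengths in mm; the calibration is good to about 2 mm. A picture is of the moment at which its call begins. calibration takes no time and is no camera call.
- hand_in(): hands the job in; it is judged then, once.
The state is a dict: "time": time; "joint_pos": joint angles; "qd": joint speeds; "joint_efforts": joint torques, N m; "tool_pos": TCP position; "tcp_rot": TCP orientation; "ft_force": force on the tool from outside, world axes, zero at the start; "wrist_torque": the same for the moment, N m; "finger_gap": finger opening in mm; "grip_force": force on a finger pad.
Only numpy, scipy, OpenCV 4.12 (cv2) and the standard library are available. Lean on these libraries where they do the work, as an engineer would, in place of code of your own. Each camera call takes 0.05 s, during which the arm holds its last target. There are 200 camera calls.

## Working session

There is one attempt and no reset: what is moved stays moved. The work goes in short steps, Python scripts to look and compute and a shell command to move; the robot and the scene stay as the last step left them, time stands still between calls to the robot, and variables do not carry over. Pictures are saved under pics/ and viewed, at most 10 in all, crops included, and the job is handed in when it is done.

```bash
mkdir -p pics; cat > h.py <<'E'
import numpy as np, cv2
from bench import sense, snapshot, calibration
def cal(n):
    c=calibration(n); f=210/np.tan(np.radians(c["fovy"])/2)
    R=cv2.Rodrigues(np.array(c["rvec"],float))[0]; return f,c["cx"],c["cy"],R,np.array(c["tvec"],float).ravel(),c
def plane(n,u,v,z):
    f,cx,cy,R,t,_=cal(n); d=R.T@np.array([(u-cx)/f,(v-cy)/f,1]); o=-R.T@t
    return o+d*(z-o[2])/d[2]
def cloud(n,D):
    f,cx,cy,R,t,_=cal(n); v,u=np.mgrid[:420,:560]
    P=np.stack([(u-cx)/f*D,(v-cy)/f*D,D],-1); return (P-t)@R
def proj(n,p):
    f,cx,cy,R,t,_=cal(n); q=R@np.array(p,float)+t; return cx+f*q[0]/q[2],cy+f*q[1]/q[2]
E
python3 - <<'E'
from h import *
for n in("top","side"):
    p,d=snapshot(n); np.savez("pics/%s0.npz"%n,p=p,d=d); cv2.imwrite("pics/%s0.png"%n,p[...,::-1]); print(calibration(n),(d==0).mean())
    f,cx,cy,R,t,_=cal(n); print(-R.T@t)
print(sense())
E
```

```text
{'fovy': 47.541758278529166, 'cx': 281.9669135583773, 'cy': 209.03963126829575, 'rvec': array([ 2.1069022 , -2.1445975 ,  0.15267828]), 'tvec': array([-260.30691217,  502.56364727,  925.350921  ])} 0.003924319727891156
[ 339.81691258 -288.16577068  988.98391777]
{'fovy': 45.8343689957128, 'cx': 279.97709084235436, 'cy': 216.2753014594339, 'rvec': array([ 2.19609861,  0.02638404, -0.02707641]), 'tvec': array([-499.40594904, -115.81817911, 1125.8079    ])} 0.004022108843537415
[ 533.18416276 -965.47185777  560.21631597]
{'time': 0.1, 'joint_pos': array([ 6.48953847e+01,  7.51083606e+00,  8.53248243e+01, -7.30679522e-04,
        8.72608105e+01, -4.89342576e+00]), 'qd': array([-0.03046503, -0.03589672, -0.10463866, -0.04390644,  0.05493531,
       -0.0118145 ]), 'joint_efforts': array([ 2.09055339e-03, -5.70962477e+01, -5.01934326e+01, -5.08815015e-05,
        8.52504512e-03,  5.84308282e-05]), 'tool_pos': array([207.07721354, 562.63673765, 252.33161588]), 'tcp_rot': array([-1.79903819e+02, -7.50208250e-03,  1.59788840e+02]), 'ft_force': array([-0.25586538, -0.83088012,  0.01451943]), 'wrist_torque': array([-0.01976292, -0.0125123 , -0.02212036]), 'grip_force': 0.0, 'finger_gap': 85.44802375524448}
```

View pics/top0.png

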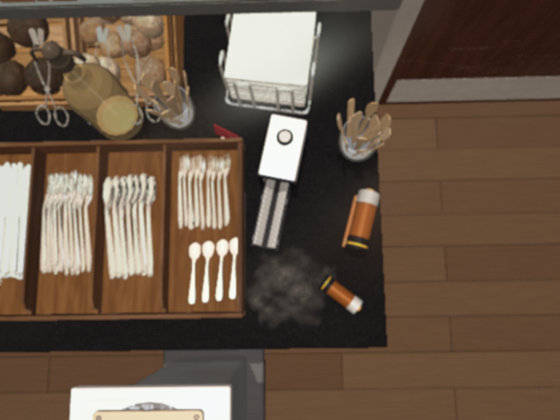

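View pics/side0.png

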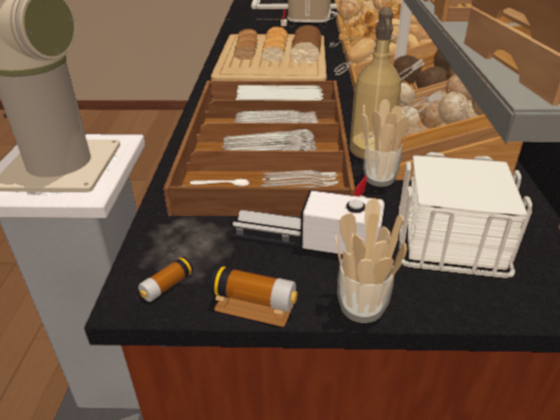

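Candidates: the large cartridge on the stand (top 362,218; side 255,288), and a small decoy lying on the counter (top 342,295; side 165,279). The one on the stand looks right, so I'll measure it and check a close crop.

```bash
python3 - <<'E'
from h import *
T=np.load("pics/top0.npz");S=np.load("pics/side0.npz")
a=cv2.resize(T["p"][170:330,210:400],None,fx=4,fy=3.7,interpolation=2)[:, :400*2]
b=S["p"][180:330,120:400]
a=cv2.resize(T["p"][100:320,230:400],(460,595),interpolation=cv2.INTER_CUBIC)
b=cv2.resize(S["p"][240:340,200:310],(330,300),interpolation=cv2.INTER_CUBIC)
c=np.zeros((595,795,3),np.uint8);c[:,:460]=a;c[:300,462:792]=b;cv2.imwrite("pics/crop.png",c[...,::-1])
for n,Z,(u0,u1,v0,v1) in(("top",T,(340,385,180,255)),("side",S,(210,300,260,312))):
    P=cloud(n,Z["d"]); h=cv2.cvtColor(Z["p"],cv2.COLOR_RGB2HSV)
    m=np.zeros((420,560),bool);m[v0:v1,u0:u1]=1
    am=m&(h[...,0]<16)&(h[...,1]>170)&(P[...,2]>35)&(Z["d"]>0)
    q=P[am]; print(n,"amber",am.sum(),q.mean(0),q.min(0),q.max(0))
    al=m&(P[...,2]>36)&(Z["d"]>0);q=P[al];c0=q[:,:2].mean(0);w,V=np.linalg.eigh(np.cov(q[:,:2].T));ax=V[:,1];s=(q[:,:2]-c0)@ax;t=(q[:,:2]-c0)@V[:,0]
    print(" all",c0,ax,np.degrees(np.arctan2(ax[1],ax[0])),np.percentile(s,[1,99]),np.percentile(t,[1,99]),np.percentile(q[:,2],[50,99]), "midpt",c0+ax*np.percentile(s,[1,99]).mean()+V[:,0]*np.percentile(t,[1,99]).mean())
# hood and groove from top & side
P=cloud("top",T["d"]);m=np.zeros((420,560),bool);m[110:190,255:312]=1
hm=m&(abs(P[...,2]-83)<5);q=P[hm][:,:2].astype(np.float32);r=cv2.minAreaRect(q);print("hood top",r,hm.sum(),np.median(P[hm][:,2]));print(cv2.boxPoints(r))
m[:]=0;m[178:255,245:300]=1
gm=m&(P[...,2]>15)&(P[...,2]<45);q=P[gm][:,:2].astype(np.float32);r=cv2.minAreaRect(q);print("groove",r,gm.sum(),np.percentile(P[gm][:,2],[5,50,95]));print(cv2.boxPoints(r))
P=cloud("side",S["d"]);m[:]=0;m[185:260,295:390]=1
hm=m&(abs(P[...,2]-83)<5);q=P[hm][:,:2].astype(np.float32);r=cv2.minAreaRect(q);print("hood side",r,hm.sum(),np.median(P[hm][:,2]));print(cv2.boxPoints(r))
for n,Z in(("top",T),("side",S)):
    P=cloud(n,Z["d"]); 
    k=P[330,300] if n=="top" else P[300,140]; print(n,"counter z",k)
E
```

```text
top amber 518 [ 468.38831656 -427.04895998   59.39644572] [ 434.52292017 -452.05398893   48.67629133] [ 504.48655426 -402.76059651   65.97952568]
 all [ 468.73089475 -425.96493723] [-0.96094192  0.2767501 ] 163.93366392924676 [-61.02978474  58.32036032] [-19.67832229  21.83721646] [59.98032056 66.34000997] midpt [ 469.73395741 -427.37713993]
side amber 1180 [ 467.77497107 -440.99771106   54.04014415] [ 432.77869139 -460.10621347   35.00399002] [ 504.12663992 -408.51884968   64.92098791]
 all [ 473.07210914 -441.88922977] [-0.96694918  0.25496918] 165.22824085969557 [-60.54026812  62.80703136] [-23.9257011   12.46131517] [56.44054504 63.55897215] midpt [ 473.43771927 -436.0575131 ]
hood top ((611.777099609375, -271.3159484863281), (73.92411804199219, 132.33184814453125), 78.0360336303711) 2128 83.81842992647556
[[ 539.3863  -293.75916]
 [ 668.8437  -321.1911 ]
 [ 684.1679  -248.87274]
 [ 554.7105  -221.4408 ]]
groove ((493.6187438964844, -250.86460876464844), (73.83858489990234, 143.24476623535156), 82.43446350097656) 1181 [19.10279104 26.76679032 32.57179769]
[[ 417.75903 -278.0327 ]
 [ 559.7569  -296.89233]
 [ 569.47845 -223.6965 ]
 [ 427.4806  -204.83688]]
hood side ((608.0567016601562, -321.9747314453125), (181.80990600585938, 136.59571838378906), 84.6038589477539) 1410 82.80549135649238
[[ 531.5127  -406.05402]
 [ 667.50305 -418.89966]
 [ 684.6007  -237.89545]
 [ 548.61035 -225.0498 ]]
top counter z [ 256.22871183 -300.8668848    -1.13152528]
side counter z [ 291.77314603 -416.68878638   -0.94010004]
```

View pics/crop.png

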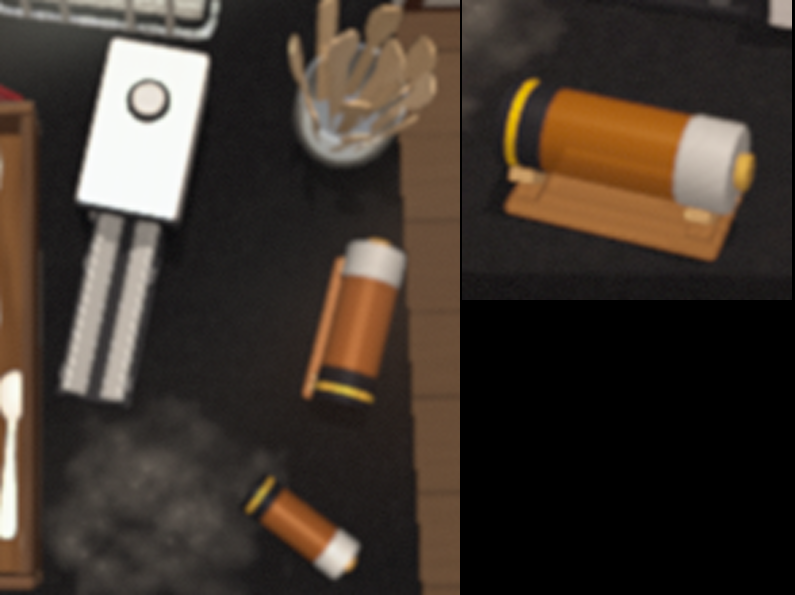

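The crop settles it: the large cartridge is on the stand (top 362,218), with its steel cap and brass nose pointing away from the robot (top 366,187) and its black tail towards it. The small loose one (342,295) is the decoy. Next I'll refine both axes.

```bash
python3 - <<'E'
from h import *
from scipy.optimize import least_squares
T=np.load("pics/top0.npz");S=np.load("pics/side0.npz")
for n,Z,(u0,u1,v0,v1) in(("top",T,(340,385,180,255)),("side",S,(210,300,260,312))):
    P=cloud(n,Z["d"]); h=cv2.cvtColor(Z["p"],cv2.COLOR_RGB2HSV)
    m=np.zeros((420,560),bool);m[v0:v1,u0:u1]=1
    am=m&(h[...,0]<16)&(h[...,1]>170)&(P[...,2]>40)&(Z["d"]>0)
    q=P[cv2.erode(am.astype(np.uint8),np.ones((3,3)))>0]
    def r(p):
        a=np.radians(p[1]);t=-(q[:,0]-468)*np.sin(a)+(q[:,1]-p[0])*np.cos(a)
        return np.hypot(t,q[:,2]-p[2])-21.2
    s=least_squares(r,[-427,-16,41],loss="soft_l1");print(n,"y@468,ang,z",s.x,np.std(s.fun))
    a=np.radians(s.x[1]);A=np.array([np.cos(a),np.sin(a)])
    # extent by bright/any points above z=50
    al=m&(P[...,2]>45)&(Z["d"]>0);e=(P[al][:,:2]-[468,s.x[0]])@A;qa=(P[am][:,:2]-[468,s.x[0]])@A
    print(" ext",np.percentile(e,[0,1,99,100]),"amber",np.percentile(qa,[1,99]), "A",A)
P=cloud("top",T["d"]);m=np.zeros((420,560),bool);m[185:250,245:300]=1
hs=cv2.cvtColor(T["p"],cv2.COLOR_RGB2HSV)
g=m&(hs[...,2]>110)&(hs[...,1]<60)&(P[...,2]>5);q=P[g]
print("groove bright",g.sum(),np.percentile(q,[1,50,99],axis=0))
r=cv2.minAreaRect(q[:,:2].astype(np.float32));print(r);b=cv2.boxPoints(r);print(b)
# V fit: |t|-based height z = 31-(19-|t|) -> z=12+|t|
def rv(p):
    a=np.radians(p[1]);t=-(q[:,0]-490)*np.sin(a)+(q[:,1]-p[0])*np.cos(a);return q[:,2]-p[2]-abs(t)
s=least_squares(rv,[-246,-12,12],loss="soft_l1");print("V y@490",s.x,np.std(s.fun))
# hood roof rays at z=83
w=(hs[...,2]>180)&(hs[...,1]<40);w[:,:255]=0;w[:,315:]=0;w[:112]=0;w[185:]=0
c=max(cv2.findContours(w.astype(np.uint8),0,1)[0],key=cv2.contourArea);r=cv2.minAreaRect(c);B=cv2.boxPoints(r)
W=np.array([plane("top",*x,83)[:2] for x in B]);print("roof rect",B.tolist());print(W, W.mean(0),[np.linalg.norm(W[i]-W[i-1]) for i in range(4)])
# side-view hood roof
hS=cv2.cvtColor(S["p"],cv2.COLOR_RGB2HSV);PS=cloud("side",S["d"]);m[:]=0;m[185:260,230:305]=1
q=PS[m&(PS[...,2]>15)&(PS[...,2]<36)&(PS[...,1]<-200)];print("side groove",len(q),np.percentile(q,[1,50,99],axis=0))
print("tray",np.percentile(P[150:310,236:243].reshape(-1,3),[5,50,95],axis=0))
E
```

```text
top y@468,ang,z [-427.4516908   -16.34539416   42.01340845] 1.37435333716623
 ext [-58.40177315 -57.85422408  61.48438531  67.55428004] amber [-29.90590709  32.44210899] A [ 0.95958262 -0.28142705]
side y@468,ang,z [-429.16858967  -16.30791581   40.93519721] 1.0397033384767953
 ext [-56.27174737 -54.28055869  67.04504974  69.78611279] amber [-30.52971542  35.93590113] A [ 0.95976651 -0.28079931]
groove bright 1146 [[ 424.30691992 -277.92113207    8.84018792]
 [ 486.1680331  -243.83524567   26.27192938]
 [ 549.75216655 -211.46147311   34.06786875]]
((444.81512451171875, -246.40687561035156), (213.03713989257812, 75.42471313476562), 2.1920249462127686)
[[ 336.93207 -212.79631]
 [ 339.81696 -288.16583]
 [ 552.6982  -280.01746]
 [ 549.8133  -204.64792]]
V y@490 [-244.44747456  -12.84823066   11.99362499] 53.52638067383552
roof rect [[258.0265808105469, 173.37400817871094], [270.7798767089844, 112.79576110839844], [306.9151306152344, 120.40318298339844], [294.1618347167969, 180.98143005371094]]
[[ 561.97908198 -224.42620525]
 [ 685.45423404 -250.84104146]
 [ 667.85635721 -322.43608172]
 [ 545.29101614 -294.65939935]] [ 615.14517234 -273.09068194] [np.float64(72.188593939618), np.float64(126.26898569622226), np.float64(73.72608126018564), np.float64(125.67341371233466)]
side groove 1054 [[ 427.17315047 -296.8729043    15.48257965]
 [ 489.16157225 -241.58321823   24.97206677]
 [ 548.27342566 -216.73960595   32.35429633]]
tray [[ 315.93343569 -188.99134643    8.51530034]
 [ 455.74392014 -185.00168738   62.96630181]
 [ 605.43445601 -172.57552976   66.41772785]]
```

```bash
cat >> h.py <<'E'
def go(x,y,z,yaw=None):
    "shift in cm / rad in tool axes from the pose as measured"
    s=sense(); w=np.radians(s["tcp_rot"][2]); d=np.array([x,y,z])-s["tool_pos"]
    t=0 if yaw is None else -np.radians((yaw-s["tcp_rot"][2]+180)%360-180)
    print("t",round(s["time"],2),"pos",s["tool_pos"].round(1),"rot",s["tcp_rot"].round(2),"F",s["ft_force"].round(1),"gap",round(s["finger_gap"],1))
    print("shift cm",round((d[0]*np.cos(w)+d[1]*np.sin(w))/10,2),round((d[0]*np.sin(w)-d[1]*np.cos(w))/10,2),round(-d[2]/10,2),"turn",round(t,3))
E
python3 -m crank '[[-39.6,-40.1,0,-0.07,8.5],[-39.6,-40.1,0,-0.07,8.5],[-39.6,-40.1,0,-0.07,8.5],[-39.6,-40.1,0,-0.07,8.5],[-39.6,-40.1,0,-0.07,8.5],[-39.6,-40.1,0,-0.07,8.5],[-39.6,-40.1,0,-0.07,8.5],[-39.6,-40.1,0,-0.07,8.5],[-39.6,-40.1,0,-0.07,8.5],[-39.6,-40.1,0,-0.07,8.5],[-39.6,-40.1,0,-0.07,8.5],[-39.6,-40.1,0,-0.07,8.5],[-39.6,-40.1,0,-0.07,8.5],[-39.6,-40.1,0,-0.07,8.5]]' 40
python3 -c "
from h import *
go(468.5,-428.5,150,163.7)"
```

```text
time: 1.5
tool_pos: [439.9, 50.5, 252.9]
tcp_rot: [180.0, -0.1, 163.8]
ft_force: [0.7, 0.2, -0.6]
finger_gap: 85.4
grip_force: 0.0
t 1.5 pos [439.9  50.5 252.9] rot [ 1.7998e+02 -7.0000e-02  1.6376e+02] F [ 0.7  0.2 -0.6] gap 85.4
shift cm -16.14 -45.19 10.29 turn 0.001
```

```bash
python3 -m crank '[[-16.1,-45.2,3,0,8.5],[-16.1,-45.2,3,0,8.5],[-16.1,-45.2,3,0,8.5],[-16.1,-45.2,3,0,8.5],[-16.1,-45.2,3,0,8.5],[-16.1,-45.2,3,0,8.5],[-16.1,-45.2,3,0,8.5],[-16.1,-45.2,3,0,8.5],[-16.1,-45.2,10.3,0,8.5],[-16.1,-45.2,10.3,0,8.5],[-16.1,-45.2,10.3,0,8.5],[-16.1,-45.2,10.3,0,8.5],[-16.1,-45.2,10.3,0,8.5],[-16.1,-45.2,10.3,0,8.5],[-16.1,-45.2,10.3,0,8.5]]'
python3 - <<'E'
from h import *
go(468.5,-428.5,53,163.7)
p,_=snapshot("side");cv2.imwrite("pics/s1.png",cv2.resize(p[120:340,150:420],(800,600))[...,::-1])
E
```

```text
time: 3.0
tool_pos: [470.2, -428.5, 152.7]
tcp_rot: [-179.9, 0.2, 163.9]
ft_force: [-0.3, 0.1, 0.1]
finger_gap: 85.0
grip_force: 0.0
t 3.0 pos [ 470.2 -428.5  152.7] rot [-1.7991e+02  1.7000e-01  1.6389e+02] F [-0.3  0.1  0.1] gap 85.0
shift cm 0.16 -0.05 9.97 turn 0.003
```

View pics/s1.png

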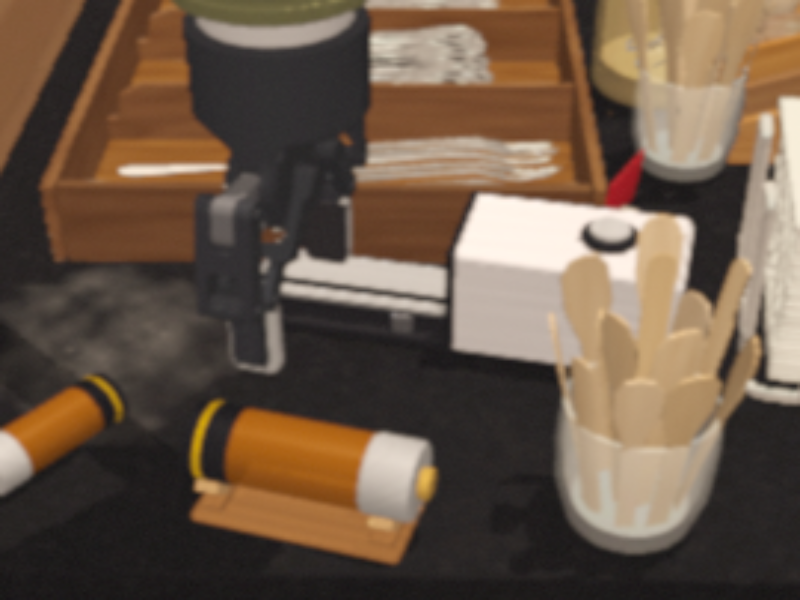

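The open gripper is above the cartridge (near fingertip at crop 255,360; amber body at crop 295,450), and nothing is in the way. I'll check that fingertip by projection while descending halfway.

```bash
python3 -c "
from h import *
p=proj('side',(470.2-.28*43,-428.5-.96*43,140));print((p[0]-150)*2.963,(p[1]-120)*2.727)"
python3 -m crank '[[0.1,0,4,0,8.5],[0.1,0,8,0,8.5],[0.1,0,8,0,8.5],[0.1,0,10,0,8.5],[0.1,0,10,0,8.5],[0.1,0,10,0,8.5],[0.1,0,10,0,8.5]]'; python3 -c "
from h import *
go(468.5,-428.5,53,163.7)"
```

```text
257.20817076256174 366.4123806207175
time: 3.75
tool_pos: [468.8, -429.7, 52.7]
tcp_rot: [-179.9, 0.1, 163.8]
ft_force: [0.3, 0.0, 0.3]
finger_gap: 85.5
grip_force: 0.0
t 3.75 pos [ 468.8 -429.7   52.7] rot [-1.7992e+02  1.4000e-01  1.6380e+02] F [0.3 0.  0.3] gap 85.5
shift cm 0.06 0.1 -0.03 turn 0.002
```

Projection agrees with the picture. Close the fingers in two stages, then lift.

```bash
python3 -m crank '[[0,0,0,0,5],[0,0,0,0,5],[0,0,0,0,4.5],[0,0,0,0,3.5],[0,0,0,0,3.5],[0,0,0,0,3.5],[0,0,0,0,3.5],[0,0,0,0,3.5],[0,0,0,0,3.5],[0,0,0,0,3.5]]' 50; python3 -c "
from h import *
go(468.5,-428.5,53,163.7)"
```

```text
time: 4.75
tool_pos: [468.1, -428.8, 51.1]
tcp_rot: [180.0, 0.0, 163.8]
ft_force: [-1.8, 2.5, 6.3]
finger_gap: 40.9
grip_force: 50.1
t 4.75 pos [ 468.1 -428.8   51.1] rot [1.800e+02 2.000e-02 1.638e+02] F [-1.8  2.5  6.3] gap 40.9
shift cm -0.03 0.04 -0.19 turn 0.002
```

```bash
python3 -m crank '[[0,0,-1,0,3.5],[0,0,-2,0,3.5],[0,0,-4,0,3.5],[0,0,-7,0,3.5],[0,0,-10,0,3.5],[0,0,-11,0,3.5],[0,0,-11,0,3.5],[0,0,-11,0,3.5],[0,0,-11,0,3.5]]'
python3 - <<'E'
from h import *
# target: origin 76 mm before mouth
m=np.array([550.5,-258.7]);u=np.array([np.cos(np.radians(-12.4)),np.sin(np.radians(-12.4))]);c=m-76*u;print("target",c)
go(c[0],c[1],163,167.6)
p,d=snapshot("side");np.savez("pics/s2.npz",p=p,d=d);t,td=snapshot("top");np.savez("pics/t2.npz",p=t,d=td)
o=np.hstack([cv2.resize(p[130:320,150:400],(400,304)),cv2.resize(t[150:340,230:400],(380,425))[:304]]);cv2.imwrite("pics/s2.png",o[...,::-1])
E
```

```text
time: 5.65
tool_pos: [466.8, -427.7, 157.6]
tcp_rot: [179.9, -0.2, 163.8]
ft_force: [-0.2, 1.1, -6.4]
finger_gap: 40.4
grip_force: 52.0
target [ 476.27290685 -242.38011514]
t 5.65 pos [ 466.8 -427.7  157.6] rot [179.88  -0.2  163.79] F [-0.2  1.1 -6.4] gap 40.4
shift cm 4.27 18.06 -0.54 turn -0.066
```

View pics/s2.png

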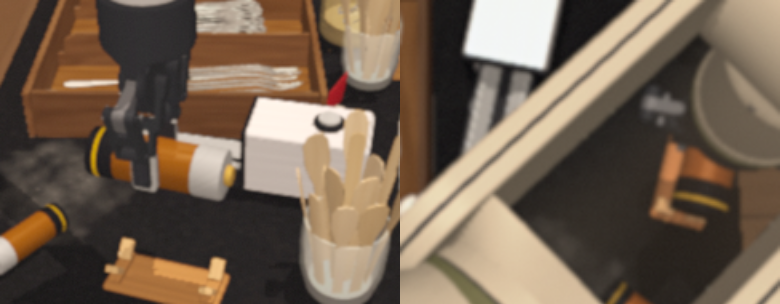

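The cartridge is held level (nose at crop 235,178) and the stand is left in place. I'll check the fingertip height, held axis and tilt from the depth.

```bash
python3 - <<'E'
from h import *
from scipy.optimize import least_squares
S=np.load("pics/s2.npz");P=cloud("side",S["d"]);h=cv2.cvtColor(S["p"],cv2.COLOR_RGB2HSV)
m=np.zeros((420,560),bool);m[205:260,205:300]=1
am=m&(h[...,0]<16)&(h[...,1]>170)&(P[...,2]>100)
q=P[cv2.erode(am.astype(np.uint8),np.ones((3,3)))>0];print(len(q))
def r(p):
    a=np.radians(p[1]);s=(q[:,0]-467);t=-s*np.sin(a)+(q[:,1]-p[0])*np.cos(a)
    return np.hypot(t,q[:,2]-p[2]-s*np.tan(np.radians(p[3])))-21.2
s=least_squares(r,[-428,-16,147,0],loss="soft_l1");print(s.x,np.std(s.fun))
# finger tip: points nearest camera around pixel (150+147/1.6, 130+185/1.6)
for v in range(225,255,2):
    print(v,P[v,241].round(0),S["p"][v,241])
E
```

```text
430
[-4.28064488e+02 -1.60193771e+01  1.47527377e+02 -3.44283181e-01] 0.8744675476929004
225 [ 467. -473.  190.] [44 42 42]
227 [ 467. -476.  189.] [58 55 57]
229 [ 467. -477.  187.] [46 45 45]
231 [ 466. -474.  182.] [44 43 42]
233 [ 465. -464.  171.] [47 45 45]
235 [ 464. -462.  166.] [47 44 46]
237 [ 465. -464.  165.] [48 47 47]
239 [ 464. -463.  161.] [49 45 48]
241 [ 464. -463.  157.] [50 46 50]
243 [ 464. -463.  153.] [48 47 48]
245 [ 463. -462.  149.] [43 41 42]
247 [ 463. -462.  146.] [99 92 87]
249 [ 439. -290.    0.] [85 79 72]
251 [ 440. -297.    1.] [35 34 33]
253 [ 440. -302.    1.] [41 37 36]
```

```bash
python3 -m crank '[[1,4,0,-0.02,3.5],[2,9,0,-0.04,3.5],[3.5,14,0,-0.066,3.5],[4.3,18.1,0,-0.066,3.5],[4.3,18.1,0,-0.066,3.5],[4.3,18.1,0,-0.066,3.5],[4.3,18.1,0,-0.066,3.5],[4.3,18.1,4,-0.066,3.5],[4.3,18.1,6,-0.066,3.5],[4.3,18.1,6,-0.066,3.5],[4.3,18.1,6,-0.066,3.5],[4.3,18.1,6,-0.066,3.5]]'
python3 - <<'E'
from h import *
go(476.3,-242.4,54,167.6)
p,d=snapshot("side");np.savez("pics/s3.npz",p=p,d=d);t,td=snapshot("top");np.savez("pics/t3.npz",p=t,d=td)
o=np.hstack([cv2.resize(p[120:270,190:400],(420,300)),cv2.resize(t[100:270,230:400],(300,300))]);cv2.imwrite("pics/s3.png",o[...,::-1])
P=cloud("side",d);h=cv2.cvtColor(p,cv2.COLOR_RGB2HSV)
# hood mouth face near edge, groove near-side edge
m=np.zeros((420,560),bool);m[185:260,230:310]=1
am=(h[...,0]<16)&(h[...,1]>170)&(P[...,2]>70)&(P[...,2]<125)&(abs(P[...,1]+245)<45)&(abs(P[...,0]-480)<70)
q=P[am];print(len(q),q.mean(0) if len(q) else 0)
E
```

```text
time: 6.95
tool_pos: [478.1, -244.3, 102.1]
tcp_rot: [-179.9, 0.2, 167.5]
ft_force: [0.0, -0.3, -5.2]
finger_gap: 40.9
grip_force: 52.7
t 6.95 pos [ 478.1 -244.3  102.1] rot [-1.7994e+02  1.5000e-01  1.6753e+02] F [ 0.  -0.3 -5.2] gap 40.9
shift cm 0.22 0.14 4.81 turn -0.001
468 [ 482.95446488 -261.21185978   99.72663983]
```

View pics/s3.png

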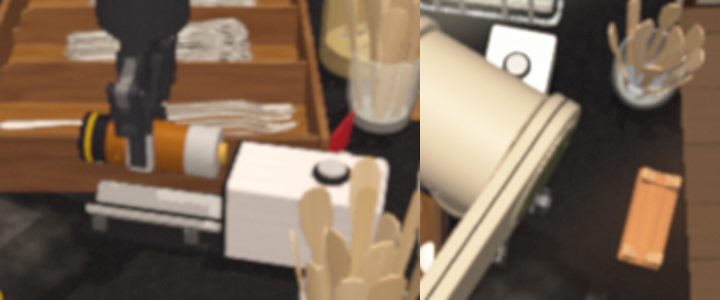

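```bash
python3 - <<'E'
from h import *
from scipy.optimize import least_squares
S=np.load("pics/s3.npz");P=cloud("side",S["d"]);h=cv2.cvtColor(S["p"],cv2.COLOR_RGB2HSV)
am=(h[...,0]<16)&(h[...,1]>170)&(P[...,2]>70)&(P[...,2]<125)&(abs(P[...,1]+245)<45)&(abs(P[...,0]-480)<70)
q=P[cv2.erode(am.astype(np.uint8),np.ones((3,3)))>0]
def r(p):
    a=np.radians(p[1]);s=(q[:,0]-478);t=-s*np.sin(a)+(q[:,1]-p[0])*np.cos(a)
    return np.hypot(t,q[:,2]-p[2]-s*np.tan(np.radians(p[3])))-21.2
s=least_squares(r,[-243,-12,92,0],loss="soft_l1");print("cart y@478,ang,z,tilt",s.x,np.std(s.fun))
S0=np.load("pics/side0.npz");h0=cv2.cvtColor(S0["p"],cv2.COLOR_RGB2HSV)
for n,f in(("side","side0"),("top","top0")):
    Z=np.load(f"pics/{f}.npz");P=cloud(n,Z["d"]);hh=cv2.cvtColor(Z["p"],cv2.COLOR_RGB2HSV)
    t0=(P[...,1]+244.5+(P[...,0]-490)*.22)*.977
    g=(P[...,0]>435)&(P[...,0]<540)&(abs(t0)<30)&(P[...,2]>8)&(P[...,2]<40)&(hh[...,2]>110);q2=P[g]
    def rv(p):
        a=np.radians(p[1]);t=-(q2[:,0]-478)*np.sin(a)+(q2[:,1]-p[0])*np.cos(a);return np.minimum(p[2]+abs(t),p[2]+38-abs(t)+0*t)-q2[:,2]
    s2=least_squares(rv,[-242,-12.4,12],loss="soft_l1");t=t0[g];print(n,"groove",len(q2),s2.x,np.std(s2.fun),np.percentile(t,[1,99]))
    # hood mouth: vertical white pts / roof edge along axis
    u=np.array([.977,-.215]);w=(P[...,:2]-[550.5,-258.7])@u
    rf=(abs(P[...,2]-83)<3)&(hh[...,2]>170)&(abs((P[...,:2]-[550.5,-258.7])@[.215,.977])<25)&(abs(w)<150);print(" roof along",np.percentile(w[rf],[0,1,99,100]))
    gw=(w)[g];
    gg=(abs(t0)<22)&(P[...,2]>15)&(P[...,2]<36)&(hh[...,2]>110)&(abs(w+64)<90);print(" groove along",np.percentile(w[gg],[0,1,99,100]))
E
```

```text
cart y@478,ang,z,tilt [-2.44859971e+02 -1.22545232e+01  9.16536244e+01 -6.25539150e-02] 1.201817947852183
side groove 892 [-244.83176209  -12.58636215   10.62065441] 3.4051143020860066 [-26.11688862  18.03526422]
 roof along [  4.08781016   5.1055963  128.07330267 128.90335421]
 groove along [-126.86221359 -125.23492419  -10.672734     -4.91524906]
top groove 958 [-241.3972852   -12.73149063   12.57959335] 3.99178870827993 [-23.32301734  24.81276841]
 roof along [  3.12972151   4.28817628 126.35303448 127.69706953]
 groove along [-128.64680405 -127.25321931    6.53856964    9.22607405]
```

```bash
python3 -m crank '[[0.2,0.1,1.5,0,3.5],[0.2,0.1,3,0,3.5],[0.2,0.1,4,0,3.5],[0.2,0.1,4.4,0,3.5],[0.2,0.1,4.6,0,3.5],[0.2,0.1,4.6,0,3.5],[0.2,0.1,4.6,0,3.5],[0.2,0.1,4.6,0,3.5]]'; python3 -m crank '[[0,0,0.1,0,3.5],[0,0,0.1,0,3.5],[0,0,0.1,0,3.5]]';python3 -m crank '[[0,0,0.1,0,3.5],[0,0,0.1,0,3.5],[0,0,0.1,0,3.5]]'
```

```text
time: 7.85
tool_pos: [475.6, -241.5, 54.6]
tcp_rot: [180.0, 0.0, 167.6]
ft_force: [0.2, -0.3, -5.9]
finger_gap: 40.4
grip_force: 52.9
time: 8.15
tool_pos: [475.7, -241.8, 53.7]
tcp_rot: [-180.0, 0.1, 167.6]
ft_force: [-0.5, -1.0, -4.0]
finger_gap: 41.0
grip_force: 53.1
time: 8.45
tool_pos: [475.9, -242.2, 53.3]
tcp_rot: [-179.9, 0.1, 167.6]
ft_force: [-2.9, -2.0, 5.5]
finger_gap: 40.7
grip_force: 54.0
```

```bash
python3 -m crank '[[0,0,0,0,4.6],[0,0,0,0,5],[0,0,0,0,5.5],[0,0,0,0,6],[0,0,0,0,6],[0,0,0,0,6]]'; python3 -c "
from h import *
go(475.9,-242.2,150,167.6)"
```

```text
time: 9.05
tool_pos: [475.3, -241.5, 52.2]
tcp_rot: [180.0, -0.0, 167.6]
ft_force: [-0.4, 0.4, -0.4]
finger_gap: 60.3
grip_force: 0.0
t 9.05 pos [ 475.3 -241.5   52.2] rot [180.    -0.   167.58] F [-0.4  0.4 -0.4] gap 60.3
shift cm -0.07 -0.06 -9.78 turn -0.0
```

```bash
python3 -m crank '[[0,0,-2,0,6],[0,0,-5,0,6],[0,0,-8,0,6],[0,0,-8,0,4],[4,0,-8,0,2],[8,0,-8,0,0],[9.5,0,-8,0,0],[9.5,0,-8,0,0],[9.5,0,-8,0,0],[9.5,0,-8,0,0],[9.5,0,-8,0,0]]'
python3 - <<'E'
from h import *
from scipy.optimize import least_squares
p,d=snapshot("side");t,td=snapshot("top")
cv2.imwrite("pics/s4.png",np.hstack([cv2.resize(p[120:270,190:400],(420,300)),cv2.resize(t[100:270,230:400],(300,300))])[...,::-1])
for n,p,d in(("side",p,d),("top",t,td)):
    P=cloud(n,d);h=cv2.cvtColor(p,cv2.COLOR_RGB2HSV)
    am=(h[...,0]<16)&(h[...,1]>170)&(P[...,2]>35)&(P[...,2]<75)&(abs(P[...,1]+243)<45)&(abs(P[...,0]-476)<70)
    q=P[cv2.erode(am.astype(np.uint8),np.ones((3,3)))>0];print(n,len(q))
    if len(q)<60: continue
    def r(p):
        a=np.radians(p[1]);s=(q[:,0]-476);t=-s*np.sin(a)+(q[:,1]-p[0])*np.cos(a)
        return np.hypot(t,q[:,2]-p[2]-s*np.tan(np.radians(p[3])))-21.2
    s=least_squares(r,[-243,-12,43,0],loss="soft_l1");print("y@476,ang,z,tilt",s.x,np.std(s.fun),"amber along",np.percentile((q[:,:2]-[476,-242.3])@[.977,-.215],[1,99]))
go(383,-222,56,167.6)
E
```

```text
time: 10.15
tool_pos: [383.4, -221.3, 132.4]
tcp_rot: [-180.0, 0.0, 167.6]
ft_force: [-0.3, 0.1, 0.3]
finger_gap: 0.1
grip_force: 0.0
side 485
y@476,ang,z,tilt [-2.43273497e+02 -1.21202621e+01  4.26943169e+01  3.50753138e-02] 1.318525881146206 amber along [-28.15713299  33.76869011]
top 191
y@476,ang,z,tilt [-241.31043985  -11.21482767   43.94979686   -0.24297005] 1.3367058954487503 amber along [-7.72762958 31.04318751]
t 10.25 pos [ 383.1 -221.2  132.3] rot [ 1.800e+02 -1.000e-02  1.676e+02] F [-0.  -0.1 -0.2] gap -0.1
shift cm -0.01 -0.08 7.63 turn 0.0
```

View pics/s4.png

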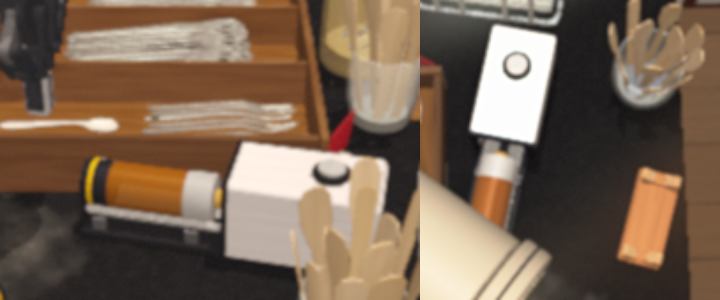

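Seated: axis height about 43 mm, level, nose just short of the mouth (side crop 218,195). Now I'll lower the shut fingers behind the tail and approach.

```bash
python3 -m crank '[[0,-0.1,2,0,0],[0,-0.1,5,0,0],[0,-0.1,7,0,0],[0,-0.1,7.5,0,0],[0,-0.1,7.5,0,0],[0,-0.1,7.5,0,0],[-0.5,-0.1,7.5,0,0],[-1,-0.1,7.5,0,0],[-1.5,-0.1,7.5,0,0],[-1.8,-0.1,7.5,0,0],[-1.8,-0.1,7.5,0,0],[-1.8,-0.1,7.5,0,0]]'; python3 -m crank '[[-0.1,0,0,0,0],[-0.2,0,0,0,0],[-0.3,0,0,0,0],[-0.4,0,0,0,0],[-0.5,0,0,0,0],[-0.6,0,0,0,0],[-0.7,0,0,0,0],[-0.8,0,0,0,0],[-0.9,0,0,0,0],[-1.0,0,0,0,0]]'
```

```text
time: 11.45
tool_pos: [399.9, -225.9, 57.2]
tcp_rot: [180.0, -0.0, 167.6]
ft_force: [0.7, 0.6, 0.3]
finger_gap: -0.1
grip_force: 0.0
time: 12.45
tool_pos: [409.2, -228.0, 57.2]
tcp_rot: [180.0, -0.1, 167.6]
ft_force: [-6.5, 1.0, 4.0]
finger_gap: -0.0
grip_force: 3.3
```

```bash
python3 -m crank '[[-0.1,0,0,0,0],[-0.2,0,0,0,0],[-0.3,0,0,0,0],[-0.4,0,0,0,0],[-0.5,0,0,0,0],[-0.6,0,0,0,0],[-0.7,0,0,0,0],[-0.8,0,0,0,0],[-0.9,0,0,0,0],[-1.0,0,0,0,0]]'; python3 -c "
from h import *
p,d=snapshot('side');cv2.imwrite('pics/s5.png',cv2.resize(p[120:270,190:400],(700,500))[...,::-1])"
```

```text
time: 13.45
tool_pos: [417.9, -229.9, 56.9]
tcp_rot: [180.0, -0.2, 167.6]
ft_force: [-9.5, 1.2, 6.5]
finger_gap: 0.0
grip_force: 4.7
```

View pics/s5.png

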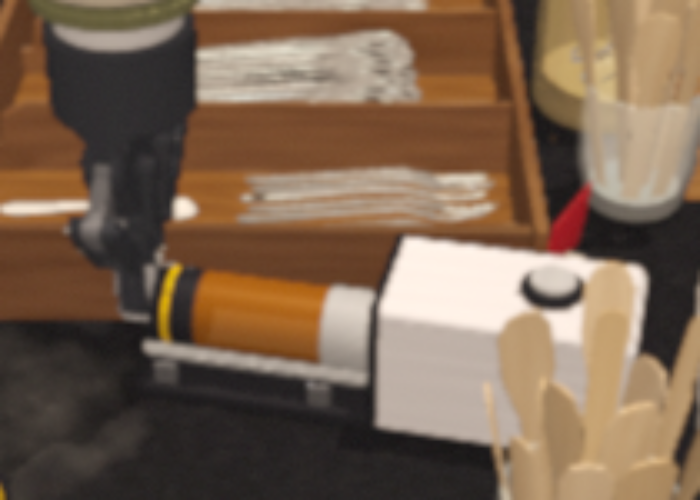

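The nose and front cap are entering the mouth cleanly and the tail sits square against the fingers. There's an upward friction load at the tail, so I'll back off, drop slightly and push again.

```bash
python3 -m crank '[[0.2,0,0,0,0],[0.4,0,0,0,0],[0.4,0,0.15,0,0],[0.4,0,0.15,0,0],[0.4,0,0.15,0,0]]'; python3 -m crank '[[-0.2,0,0,0,0],[-0.4,0,0,0,0],[-0.5,0,0,0,0],[-0.6,0,0,0,0],[-0.7,0,0,0,0],[-0.8,0,0,0,0]]';  python3 -m crank '[[-0.1,0,0,0,0],[-0.2,0,0,0,0],[-0.3,0,0,0,0],[-0.4,0,0,0,0],[-0.5,0,0,0,0],[-0.6,0,0,0,0],[-0.7,0,0,0,0],[-0.8,0,0,0,0],[-0.9,0,0,0,0],[-1.0,0,0,0,0]]'
```

```text
time: 14.0
tool_pos: [415.6, -229.4, 55.8]
tcp_rot: [-180.0, 0.0, 167.6]
ft_force: [0.8, 0.5, -1.0]
finger_gap: 0.0
grip_force: 0.0
time: 14.6
tool_pos: [422.0, -230.8, 55.4]
tcp_rot: [180.0, -0.2, 167.6]
ft_force: [-9.1, 2.0, 5.8]
finger_gap: 0.2
grip_force: 4.6
time: 15.6
tool_pos: [431.8, -233.0, 55.4]
tcp_rot: [180.0, -0.2, 167.6]
ft_force: [-10.0, 1.9, 5.4]
finger_gap: 0.3
grip_force: 4.6
```

```bash
python3 -m crank '[[-0.2,0,0,0,0],[-0.4,0,0,0,0],[-0.6,0,0,0,0],[-0.8,0,0,0,0],[-1.0,0,0,0,0],[-1.1,0,0,0,0],[-1.2,0,0,0,0],[-1.3,0,0,0,0],[-1.4,0,0,0,0],[-1.5,0,0,0,0]]';  python3 -m crank '[[-0.2,0,0,0,0],[-0.4,0,0,0,0],[-0.6,0,0,0,0],[-0.8,0,0,0,0],[-1.0,0,0,0,0],[-1.1,0,0,0,0],[-1.2,0,0,0,0],[-1.3,0,0,0,0],[-1.4,0,0,0,0],[-1.5,0,0,0,0]]'; python3 -c "
from h import *
p,d=snapshot('side');t,td=snapshot('top');np.savez('pics/s6.npz',p=p,d=d)
cv2.imwrite('pics/s6.png',cv2.resize(p[120:270,190:400],(700,500))[...,::-1])"
```

```text
time: 16.6
tool_pos: [446.5, -236.2, 55.4]
tcp_rot: [180.0, -0.2, 167.6]
ft_force: [-8.2, 0.9, 5.3]
finger_gap: 0.3
grip_force: 4.3
time: 17.6
tool_pos: [461.1, -239.5, 55.3]
tcp_rot: [180.0, -0.2, 167.6]
ft_force: [-8.7, 1.1, 5.4]
finger_gap: 0.0
grip_force: 4.1
```

View pics/s6.png

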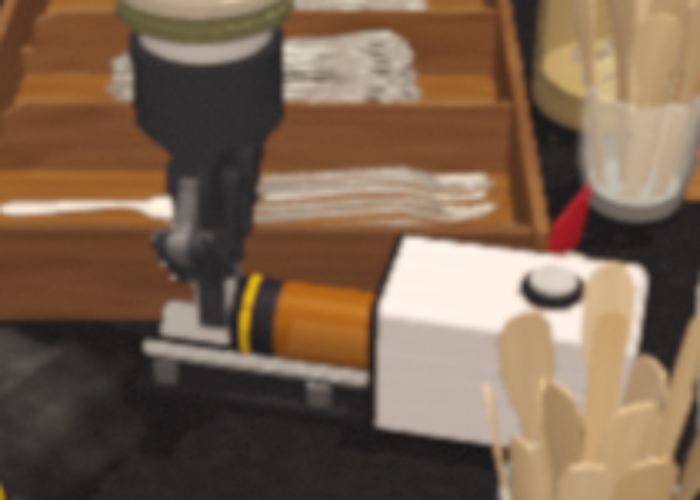

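The cartridge is sliding in straight; the tail's yellow ring is at crop (250,315). From here I go in small steps, reading the force each time.

```bash
f(){ grep -E "tool_pos|ft_force"; }; python3 -m crank '[[-0.1,0,0,0,0],[-0.2,0,0,0,0],[-0.3,0,0,0,0],[-0.4,0,0,0,0],[-0.5,0,0,0,0],[-0.6,0,0,0,0],[-0.7,0,0,0,0]]'|f; python3 -m crank '[[-0.1,0,0,0,0],[-0.2,0,0,0,0]]'|f;python3 -m crank '[[-0.1,0,0,0,0],[-0.2,0,0,0,0]]'|f;python3 -m crank '[[-0.1,0,0,0,0],[-0.2,0,0,0,0]]'|f;python3 -m crank '[[-0.1,0,0,0,0],[-0.2,0,0,0,0]]'|f
```

```text
tool_pos: [468.0, -241.0, 55.4]
ft_force: [-7.5, 0.7, 4.5]
tool_pos: [469.9, -241.5, 55.4]
ft_force: [-8.5, 0.0, 3.5]
tool_pos: [471.9, -241.9, 55.4]
ft_force: [-8.2, 1.3, 5.4]
tool_pos: [473.8, -242.3, 55.4]
ft_force: [-8.1, 1.1, 4.3]
tool_pos: [475.8, -242.8, 55.4]
ft_force: [-8.0, 0.9, 4.6]
```

```bash
f(){ grep -E "tool_pos|ft_force"; }; python3 -m crank '[[-0.1,0,0,0,0],[-0.2,0,0,0,0]]'|f;python3 -m crank '[[-0.1,0,0,0,0],[-0.2,0,0,0,0]]'|f;python3 -m crank '[[-0.1,0,0,0,0]]'|f
```

```text
tool_pos: [477.5, -243.2, 55.3]
ft_force: [-10.7, 1.5, 7.1]
tool_pos: [478.9, -243.4, 55.3]
ft_force: [-15.2, 1.5, 10.1]
tool_pos: [479.6, -243.6, 55.2]
ft_force: [-15.8, 2.1, 10.7]
```

```bash
f(){ grep -E "tool_pos|ft_force"; }; python3 -m crank '[[-0.1,0,0,0,0],[-0.2,0,0,0,0]]'|f;python3 -m crank '[[-0.1,0,0,0,0]]'|f
```

```text
tool_pos: [480.9, -243.8, 55.1]
ft_force: [-17.1, 2.0, 10.6]
tool_pos: [481.6, -244.0, 55.0]
ft_force: [-19.7, 3.8, 14.5]
```

```bash
python3 -m crank '[[-0.1,0,0,0,0]]';python3 -m crank '[[0,0,0,0,0]]'
```

```text
time: 20.1
tool_pos: [482.3, -244.1, 55.0]
tcp_rot: [180.0, -0.5, 167.6]
ft_force: [-23.2, 4.3, 16.3]
finger_gap: -0.1
grip_force: 11.5
time: 20.2
tool_pos: [482.3, -244.2, 55.0]
tcp_rot: [180.0, -0.5, 167.6]
ft_force: [-20.4, 3.4, 13.5]
finger_gap: -0.3
grip_force: 10.5
```

Pressed about 6.7 mm by the force and position line. I'll back off slowly, retreat and raise.

```bash
python3 -m crank '[[0.1,0,0,0,0],[0.2,0,0,0,0],[0.3,0,0,0,0],[0.4,0,0,0,0],[0.5,0,0,0,0],[0.6,0,0,0,0],[0.8,0,0,0,0],[1.1,0,0,0,0],[1.5,0,0,0,0],[2,0,0,0,0],[2.5,0,-0.5,0,0],[2.5,0,-3,0,0],[2.5,0,-7,0,0],[2.5,0,-11,0,0],[2.5,0,-11,0,0],[7,0,-11,0,0],[12,0,-11,0,0],[12,0,-11,0,0],[12,0,-11,0,0],[12,0,-11,0,0]]'
python3 - <<'E'
from h import *
from scipy.optimize import least_squares
p,d=snapshot("side");t,td=snapshot("top")
cv2.imwrite("pics/s7.png",np.hstack([cv2.resize(p[120:330,190:400],(400,400)),cv2.resize(t[100:270,230:400],(400,400))])[...,::-1])
P=cloud("side",d);h=cv2.cvtColor(p,cv2.COLOR_RGB2HSV);w=(P[...,:2]-[550.5,-258.7])@[.977,-.215];l=(P[...,:2]-[550.5,-258.7])@[.215,.977]
k=(abs(l)<24)&(P[...,2]>46)&(P[...,2]<72)&(w<-5)&(w>-130);print("tail along",np.percentile(w[k],[1,3,99]),"zmax",np.percentile(P[k][:,2],99))
am=k&(h[...,0]<16)&(h[...,1]>170);q=P[cv2.erode(am.astype(np.uint8),np.ones((3,3)))>0]
def r(p):
    a=np.radians(p[1]);s=(q[:,0]-520);t=-s*np.sin(a)+(q[:,1]-p[0])*np.cos(a)
    return np.hypot(t,q[:,2]-p[2]-s*np.tan(np.radians(p[3])))-21.2
s=least_squares(r,[-252,-12,43,0],loss="soft_l1");print(len(q),"y@520,ang,z,tilt",s.x,np.std(s.fun),"expect y",-258.7+30.5*.22)
go(400,-230,160)
E
```

```text
time: 22.2
tool_pos: [369.5, -219.6, 166.6]
tcp_rot: [-180.0, 0.1, 167.6]
ft_force: [0.4, -0.7, 0.1]
finger_gap: -0.0
grip_force: 0.0
tail along [-57.39541175 -56.15887891  -5.8379794 ] zmax 65.38561522428891
112 y@520,ang,z,tilt [-252.72968544  -13.06820114   42.84286715   -0.95390153] 1.2304237026719829 expect y -251.98999999999998
t 22.3 pos [ 369.8 -219.6  166.4] rot [-1.7997e+02  7.0000e-02  1.6760e+02] F [-0.1  0.1  1.1] gap -0.1
shift cm -3.18 -0.36 0.64 turn 0
```

View pics/s7.png

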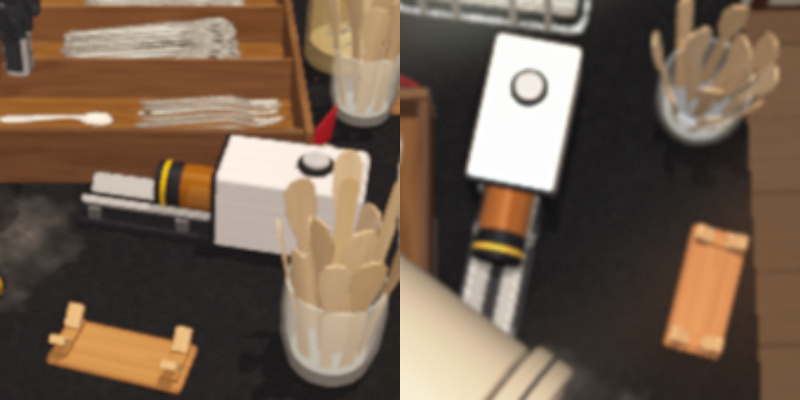

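The cartridge rests level in the groove inside the hood (tail ring at side crop 168,182 and top crop 497,245), the robot is clear, and the surroundings look undisturbed.

```bash
python3 -c "
from bench import hand_in; print(hand_in())"
```

```text
the job is handed in; nothing more can be done
None
```

The job is handed in: the amber cartridge lies nose-first in the groove inside the hood, with the contact pressed about 6.7 mm of its 14 mm by my force and position estimate. I then let go and left it resting there, arm clear, done in about 22 s of the 64 s allowed, with nothing else seen to have moved.

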